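# Sort the washed filler parts and snap the cap on the outlet

### The job

Tidy up after washing the filling machine: put the loose nozzle into the tray that already holds a nozzle and the loose collar into the tray that already holds a collar. Then press the white snap cap squarely onto the stub of the filler outlet until it clicks, and keep pressing past the click so that the sealing ring under the cap is pushed well down; finish while still gripping the cap and pressing it down on the ring. Leave the tub, the carton and the spatula where they are.

Things in the scene. Friction and masses are not known exactly. Their poses are not given: they have to be found in the camera images.
- nozzle_center (a point): the loose steel filling nozzle, standing upright on the table: total height 70 mm, round foot flange 40 mm in diameter and 8 mm high, above it a slightly tapered tube 26 to 24 mm in diameter with a dark bore at the top; 70 to 170 g. The point lies on its axis half-way up (35 mm above its underside); z is its axis, up
- collar_center (a point): the loose steel collar, a thick ring lying flat on the table: 48 mm outside, 30 mm bore, 24 mm high; 75 to 155 g. The point lies on its axis half-way up (12 mm above its underside); z is its axis, up
- cap_center (a point): the white plastic snap cap, standing on the table mouth down: a ribbed round cup 46 mm outside and 48 mm tall, closed on top, about 45 g. The point lies on its axis half-way up (24 mm above its lower rim); z is its axis, up. Inside its mouth is a lip of 29 mm bore and 4 mm height, above it a 36 mm bore up to the 6 mm thick top
- nozzle_bin_in (a point): centre of the inner floor (4 mm above the table) of the metal tray for nozzles: outside 124 mm along its x, 200 mm along its y and 35 mm high, walls 4 mm, open on top, fixed. One nozzle already stands in it, 50 mm to the +y side of the centre; the -y half is free. Both trays are alike and may change places
- collar_bin_in (a point): centre of the inner floor of the metal tray for collars: same size and axes as the other tray; one collar already lies in it, 50 mm to the +y side of the centre; the -y half is free
- nozzle_sample_center (a point): the nozzle that already stands in the nozzle tray, same shape as the loose one, at its half height
- collar_sample_center (a point): the collar that already lies in the collar tray, same shape as the loose one, at its half height
- outlet_seat (a point): on the axis of the upright fixed filler outlet, on top of its steel flange (48 mm in diameter, 80 mm above the table; foot 100 mm in diameter; a side port points along +x to 78 mm from the axis, below 70 mm height); z up. The cap's rim ends up 1 to 3 mm above this point. A round stub rises from here
- stub_top (a point): top of the outlet's stub, on its axis, 38 mm above outlet_seat: the stub is 25 mm in diameter, its top 9 mm tapered. Four grey sprung balls bulge from its side, centred 14 mm above outlet_seat, 33 mm across: the cap's lip meets them with its rim 19 mm above outlet_seat; passing them takes about 10 N, then the force drops and they draw the cap on (click), rim 13 to 6 mm above it
- seal (a joint): how far the sprung sealing ring round the foot of the stub is pushed down, m: 0 free (its top is then 5 mm above outlet_seat), 0.004 at its stop (top 1 mm above). The cap's lower rim presses it, 3 N per mm; it springs back when let go. Well down means past half of its travel
- tub_center (a point): white lidded plastic tub, 80 mm in diameter, 75 mm high, a bystander; the point is half-way up
- carton_center (a point): small cardboard carton, 70 x 90 x 55 mm high, a bystander; the point is its centre
- spatula_grip (a point): white-handled spatula, about 260 mm long, lying on the table, a bystander; the point is on its handle

How it is judged:
By the outcome, as a careful person would: the job done as asked, in the order asked, and still so for the second after the job is handed in, while the arm keeps its last pose, push and grip.
It also fails if it takes over 64 s, if anything falls off the work surface, if the arm or the gripper's body presses on something with over 40 N, if the wrist force passes 120 N, or if a joint passes its speed limit or range.

### The arm

A 6-joint arm with a two-finger parallel gripper is mounted at the origin on the work surface. World frame = base frame: x ahead of the robot, y to its left, z up, the work surface at z = 0. Lengths are in m, angles in rad, forces in N, time in s.
With the tool pointing down it reaches from about 0.425 to 0.95 m from the base axis. Payload 3.5 kg.
Tool frame: the origin (TCP) lies on the centre line of the jaws, within the pads' length; the fingertips stand 14 mm ahead of it and the grasp point (between the pads) lies 5 mm behind it (ctrl.finger_overhang is the distance from the TCP to the fingertips, in m); z points along the fingers, y is the line along which they close (so a half turn about z gives the same grasp; the last joint's range is limited). The gripper opens to 85 mm and grips with 20 to 120 N. Pads are 22 mm wide; open, the fingers measure 114 mm over their backs; the gripper's body (76 mm by 85 mm) begins 54 mm behind the grasp point. The pads swing forward as they close: fully open they stand 13 mm farther back than shut.
Start: joints at [-1.482, 0.286, 1.577, -0, 1.279, -0.15], TCP at [0.16, -0.656, 0.245] pointing down, gripper open.
Joint ranges: [-2.77, 2.77], [-0.9, 2.22], [0.21, 2.48], [-1.53, 4.67], [0.24, 2.81], [-2.84, 2.84]. Speed limits (rad/s): [2.79, 2.79, 3.14, 3.14, 3.14, 3.14].

### API

Orientations are given as a unit quaternion [x, y, z, w].
In Python, from plant import ctrl gives the robot as it stands.
- The arm moves only by the tool send_rows, never from a script. Its argument "moves" is text: rows parted by semicolons, each of 7 numbers parted by spaces: the turn, a rotation vector about the tool's x, y, z in units of 360 degrees (1.0 is 360 degrees), then the shift along the tool's x, y, z in units of 20 cm (1.0 is 20 cm), then the gripper's target within -1 to 1 (fully open at 1, half-way at 0, shut at -1). A call has 1 to 12 rows; each row is the pose to reach, as a shift and turn from the pose commanded when the call began, along the tool's axes at that moment, turning the shorter way round; what a row does not reach only later rows make up. A row lasts 1/8 s, in which the tool goes at most 62.5 mm and 10.7 degrees, less where a joint would pass 70% of its speed; a pose out of reach is approached as far as the arm can. A call with a number of a shift or a turn outside -1 to 1 is refused whole. A call with a gripper value outside its range is refused whole. The fingers move at their own pace and stop on an object; "newtons" is the grip in N (left out, the last holds). Time passes only in rows, so rows that repeat a pose let the fingers close. It gives the time, the measured TCP pose, the force, the opening and the grip force at its end, in the units of the state.
- ctrl.get_state(): the state, without advancing time (a new reading comes with each control period).
- ctrl.read_camera(name): name is "scene" or "top" or "wrist"; returns a dict with "image" (420x560x3 uint8, red, green, blue), "fovy" (degrees; the focal length in pixels is half the picture's height over the tangent of half this angle, whatever the lens; pixels are square), "cx", "cy" (the principal point, pixels), "extrinsics" (4x4, takes a point from camera to world coordinates). Camera axes: x right, y up, looking along -z (the intrinsics and any distortion apply to the point x, -y, -z); pixel columns grow to the right and rows downward; lengths in m; the calibration is good to about 2 mm. A picture is of the moment at which its call begins. There is no depth.
- ctrl.sign_off(): hands the job in; it is judged then, once.
The state is a dict: "time": time; "qpos": joint angles; "dq": joint speeds; "joint_efforts": joint torques, N m; "eef_pos": TCP position; "tcp_rot": TCP orientation; "contact_force": force on the tool from outside, world axes, zero at the start; "wrist_torque": the same for the moment, N m; "opening": opening from 0.0 (shut) to 1.0 (fully open); "finger_force": force on a finger pad.
Only numpy, scipy, OpenCV 4.12 (cv2) and the standard library are available. Lean on these libraries where they do the work, as an engineer would, in place of code of your own. Each camera call takes 0.05 s, during which the arm holds its last target. There are 200 camera calls.

## Working session

There is one attempt and no reset: what is moved stays moved. The work goes in short steps, Python scripts to look and compute and a tool call to move; the robot and the scene stay as the last step left them, time stands still between calls to the robot, and variables do not carry over. Pictures are saved under pics/ and viewed, at most 10 in all, crops included, and the job is handed in when it is done.

Besides the shell and the picture viewer there is one more tool, called after "Request:" in YAML: its name, and indented under it one key for each argument. send_rows: Moves the arm, as the interface text tells. Its arguments: {"type":"object","properties":{"moves":{"type":"string"},"newtons":{"type":"number"}},"required":["moves"]}

```bash
ls; mkdir -p pics
python3 - <<'E'
from plant import ctrl
import cv2,numpy as np
s=ctrl.get_state();print({k:np.round(v,3) for k,v in s.items()})
for n in("scene","top","wrist"):
    r=ctrl.read_camera(n);cv2.imwrite(f"pics/{n}0.png",r["image"][:,:,::-1])
    print(n,r["fovy"],r["cx"],r["cy"],np.round(r["extrinsics"],4).tolist(),[k for k in r])
a=cv2.imread("pics/scene0.png");b=cv2.imread("pics/top0.png")
E
```

```text
pics
{'time': np.float64(0.0), 'qpos': array([-1.482,  0.287,  1.578,  0.   ,  1.279, -0.15 ]), 'dq': array([ 0.001,  0.001, -0.001, -0.   ,  0.   ,  0.001]), 'joint_efforts': array([ 0.0000e+00, -4.0598e+01, -2.9263e+01, -0.0000e+00,  6.0000e-03,
       -0.0000e+00]), 'eef_pos': array([ 0.16 , -0.655,  0.244]), 'tcp_rot': array([ 0.993,  0.119,  0.   , -0.001]), 'contact_force': array([-0.502, -0.58 , -0.126]), 'wrist_torque': array([ 0.041, -0.014,  0.06 ]), 'finger_force': np.float64(0.0), 'opening': np.float64(1.002)}
scene 57.82037290968955 273.1263825134383 207.58016847925214 [[-0.8303, -0.3234, 0.4539, 0.9842], [0.5569, -0.5134, 0.6529, 0.6219], [0.0218, 0.7949, 0.6064, 0.6903], [0.0, 0.0, 0.0, 1.0]] ['image', 'fovy', 'cx', 'cy', 'extrinsics']
top 56.161894555116305 283.3702636521059 203.75207868940262 [[0.0021, 0.9927, -0.1207, 0.3896], [-1.0, 0.0012, -0.0076, -0.0044], [-0.0074, 0.1207, 0.9927, 1.2473], [0.0, 0.0, 0.0, 1.0]] ['image', 'fovy', 'cx', 'cy', 'extrinsics']
wrist 67.27648806851934 286.05846087452534 213.3144426950326 [[0.2371, 0.9195, 0.3136, 0.2414], [-0.9715, 0.2253, 0.074, -0.6353], [-0.0026, -0.3222, 0.9467, 0.3725], [0.0, 0.0, 0.0, 1.0]] ['image', 'fovy', 'cx', 'cy', 'extrinsics']
```

View pics/top0.png

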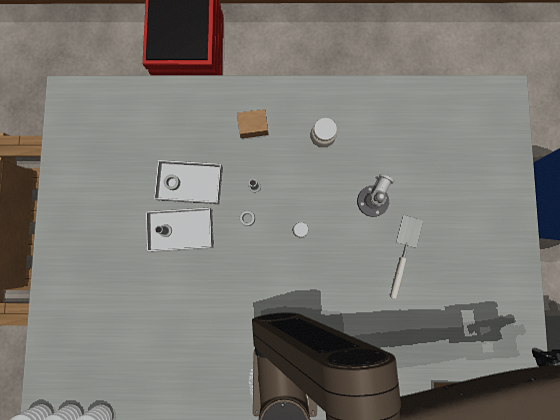

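View pics/scene0.png

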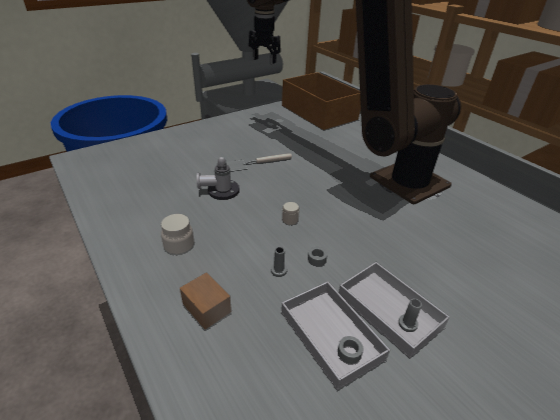

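The top view shows the loose nozzle at (254,186), loose collar (248,218), cap (301,230) and outlet (375,198). The collar tray is at about (189,182) and the nozzle tray at (180,230). The scene view agrees: nozzle (279,262), collar (317,257), cap (291,213), outlet (222,178).

```bash
cat > h.py <<'E'
from plant import ctrl
import cv2,numpy as np
from scipy.spatial.transform import Rotation as R
def cam(n,f=None):
    r=ctrl.read_camera(n)
    if f: cv2.imwrite(f"pics/{f}.png",r["image"][:,:,::-1])
    return r
def ray(r,u,v):
    f=210/np.tan(np.radians(r["fovy"])/2);E=np.array(r["extrinsics"])
    d=E[:3,:3]@np.array([(u-r["cx"])/f,-(v-r["cy"])/f,-1]);return E[:3,3],d/np.linalg.norm(d)
def plane(r,u,v,z):
    o,d=ray(r,u,v);return o+d*(z-o[2])/d[2]
def proj(r,p):
    f=210/np.tan(np.radians(r["fovy"])/2);E=np.array(r["extrinsics"])
    c=E[:3,:3].T@(np.array(p)-E[:3,3]);return np.array([r["cx"]-f*c[0]/c[2],r["cy"]+f*c[1]/c[2]])
def tri(*obs):
    A=np.zeros((3,3));b=np.zeros(3);L=[ray(*o) for o in obs]
    for o,d in L:
        M=np.eye(3)-np.outer(d,d);A+=M;b+=M@o
    p=np.linalg.solve(A,b);return p,[np.linalg.norm(np.cross(p-o,d)) for o,d in L]
def togo(p,rot=None):
    "shift in tool axes, units of 20 cm, from measured pose to p"
    s=ctrl.get_state();return R.from_quat(s["tcp_rot"]).inv().apply(np.array(p)-s["eef_pos"])/.2
E
python3 - <<'E'
from h import *
t=cam("top");s=cam("scene")
P=dict(nozzletop=((254,183.5),(280,249)),collartop=((248,218),(317.5,252)),captop=((301,229),(291,206)),outlet=((377.5,198),(221.5,159)),
 carton=((253,119),(205,288)),tub=((324.5,126),(176,222)))
for k,(a,b) in P.items():
    p,e=tri((t,*a),(s,*b));print(k,p.round(4),np.round(e,4))
for k,c,z in [("ct",[(159,160),(222,165),(219,204),(155,200)],.035),("nt",[(146,211),(212,208),(213,248),(149,251)],.035)]:
    q=np.array([plane(t,u,v,z)[:2] for u,v in c]);print(k,q.round(3).tolist(),q.mean(0).round(3))
print([plane(t,*p,z).round(3) for p,z in [((172,183),.028),((161,230),.074),((375,201),.015),((408,218),0),((398,280),0)]])
q=ctrl.get_state();T=np.eye(4);T[:3,:3]=R.from_quat(q["tcp_rot"]).as_matrix();T[:3,3]=q["eef_pos"]
print((np.linalg.inv(T)@cam("wrist")["extrinsics"]).round(4).tolist())
E
```

```text
nozzletop [0.5947 0.0942 0.0679] [0.0003 0.0003]
collartop [0.4931 0.1157 0.0229] [0.0005 0.0005]
captop [ 0.4577 -0.0487  0.0486] [0.0004 0.0004]
outlet [ 0.5486 -0.2712  0.1163] [0.0052 0.0052]
carton [0.7962 0.1015 0.0643] [0.0032 0.0032]
tub [ 0.7683 -0.1189  0.0796] [0.0034 0.0034]
ct [[0.675, 0.397], [0.659, 0.198], [0.536, 0.205], [0.548, 0.405]] [0.605 0.301]
nt [[0.514, 0.431], [0.523, 0.226], [0.4, 0.22], [0.391, 0.417]] [0.457 0.324]
[array([0.603, 0.356, 0.028]), array([0.453, 0.37 , 0.074]), array([ 0.549, -0.284,  0.015]), array([ 0.496, -0.39 ,  0.   ]), array([ 0.303, -0.352,  0.   ])]
[[0.0006, 0.9466, 0.3225, 0.0843], [1.0, -0.0007, 0.0003, -0.0004], [0.0005, 0.3225, -0.9466, -0.1284], [0.0, 0.0, 0.0, 1.0]]
```

Request:
send_rows:
  moves: "0 0 -0.212 1 -1 0 1;0 0 -0.212 1 -1 0 1;0 0 -0.212 1 -1 0 1;0 0 -0.212 1 -1 0 1;0 0 -0.212 1 -1 0 1;0 0 -0.212 1 -1 0 1;0 0 -0.212 1 -1 0 1;0 0 -0.212 1 -1 0 1"
  newtons: 40

```text
time: 1.3
eef_pos: [0.3068, -0.414, 0.2454]
tcp_rot: [0.707, 0.707, -0.0, 0.0]
contact_force: [-0.2, 0.1, 1.0]
opening: 1.002
finger_force: 0.0
```

Run:
```python
from h import *
s=ctrl.get_state();print(s["time"],s["eef_pos"],R.from_quat(s["tcp_rot"]).as_matrix().round(4).tolist(),s["qpos"].round(3),ctrl.finger_overhang)
for p in [(.55,-.30,.24),(.4577,-.0487,.24),(.594,.06,.24)]: print(togo(p).round(3))
```

```text
1.3 [ 0.30680782 -0.4140338   0.24544708] [[0.0007, 1.0, 0.0001], [1.0, -0.0007, -0.0002], [-0.0002, 0.0001, -1.0]] [-1.13  -0.07   1.964 -0.     1.247 -1.129] 0.014
[0.571 1.216 0.027]
[1.827 0.753 0.027]
[2.371 1.434 0.027]
```

Request:
send_rows:
  moves: "0 0 0 0.4 1 -0.2 1;0 0 0 0.4 1 -0.2 1;0 0 0 0.4 1 -0.2 1;0 0 0 0.4 1 -0.2 1;0 0 0 0.4 1 -0.2 1"

```text
time: 1.92
eef_pos: [0.5084, -0.3334, 0.2857]
tcp_rot: [0.707, 0.707, 0.0, 0.0]
contact_force: [-0.4, -0.8, 0.2]
opening: 1.003
finger_force: 0.0
```

Run:
```python
from h import *
import pickle
r=cam("wrist","w_out1");pickle.dump(r,open("o1.pkl","wb"))
print(proj(r,(.549,-.28,.118)),ctrl.get_state()["eef_pos"])
```

```text
[329.08962786 140.73805284] [ 0.50706314 -0.33391653  0.28509979]
```

Request:
send_rows:
  moves: "0 0 0 1 0.1 0.2 1;0 0 0 1 0.1 0.2 1;0 0 0 1 0.1 0.2 1;0 0 0 1 0.1 0.2 1;0 0 0 1 0.1 0.2 1"

```text
time: 2.6
eef_pos: [0.5261, -0.1344, 0.2451]
tcp_rot: [0.707, 0.707, -0.0, -0.0]
contact_force: [-0.6, -0.3, -0.8]
opening: 0.998
finger_force: 0.0
```

Run:
```python
from h import *
import pickle
r=cam("wrist","w_out2");pickle.dump(r,open("o2.pkl","wb"))
print(proj(r,(.549,-.28,.118)),proj(r,(.549,-.28,.08)),ctrl.get_state()["eef_pos"])
a=cv2.imread("pics/w_out1.png");b=cv2.imread("pics/w_out2.png")
cv2.imwrite("pics/pair1.png",cv2.resize(np.hstack([a,b]),(800,300),interpolation=cv2.INTER_AREA))
```

```text
[307.95108011 347.90981011] [305.70765219 323.13380761] [ 0.52641222 -0.13542034  0.2455577 ]
```

View pics/pair1.png

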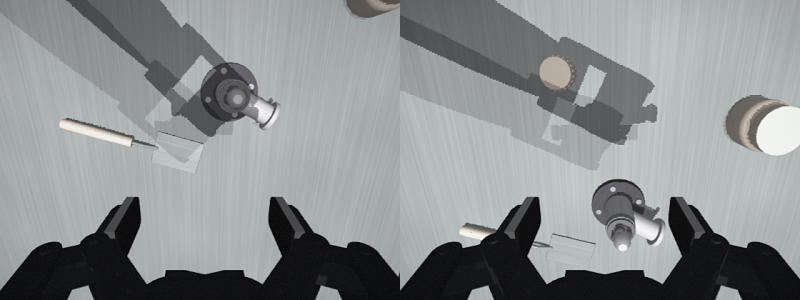

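Stub top is at about (332,137) in full-size picture 1 and (311,344) in picture 2. The cap is at (779-400,71)·1.4 in picture 2. I'm zooming in on the stub.

Run:
```python
import cv2,numpy as np
a=cv2.imread("pics/w_out1.png")[60:200,250:390];b=cv2.imread("pics/w_out2.png")[235:375,240:380]
c=np.hstack([a,b]);c=(255*(c/255.)**.6).astype('uint8')
cv2.imwrite("pics/stub.png",cv2.resize(c,(784,392),interpolation=cv2.INTER_CUBIC))
```

```text
(no output)
```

View pics/stub.png

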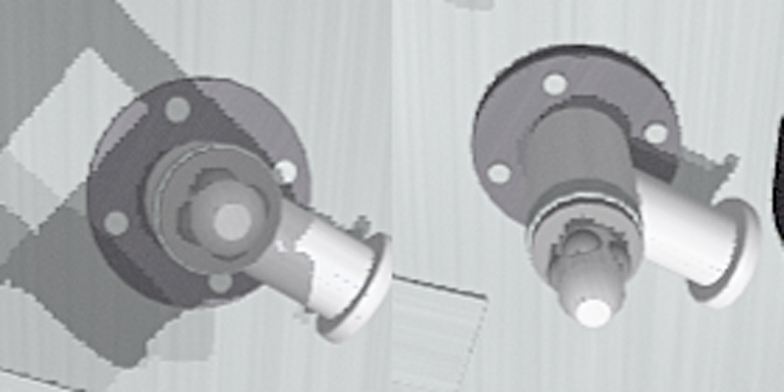

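Request:
send_rows:
  moves: "0 0 0 1 0.35 -0.02 1;0 0 0 1 0.35 -0.02 1;0 0 0 1 0.35 -0.02 1;0 0 0 1 0.35 -0.02 1;0 0 0 1 0.35 -0.02 1"

```text
time: 3.28
eef_pos: [0.5978, 0.0651, 0.2497]
tcp_rot: [0.707, 0.707, 0.0, 0.001]
contact_force: [0.4, 0.1, 0.3]
opening: 0.999
finger_force: 0.0
```

Run:
```python
from h import *
import pickle
r=cam("wrist","w_n1");pickle.dump(r,open("n1.pkl","wb"))
print(ctrl.get_state()["eef_pos"])
for p in [(.5947,.0942,.068),(.4931,.1157,.023),(.4577,-.0487,.048)]:print(proj(r,p))
```

```text
[0.59738335 0.06423442 0.249543  ]
[281.70296536 164.33117058]
[189.55837467 137.552447  ]
[167.35434879 280.85110485]
```

View pics/w_n1.png

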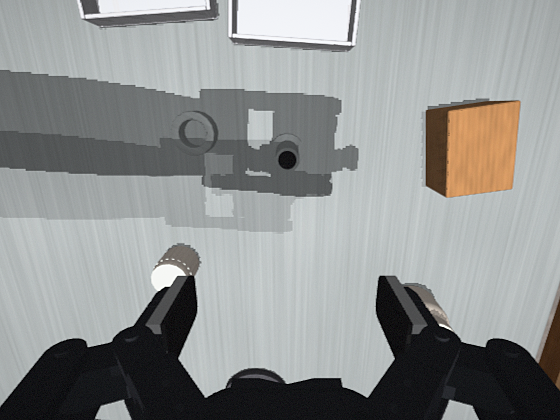

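Nozzle bore is at (288,159), collar top at about (197,132), cap top at about (172,277). The wrist pixels sit a few px off the top-camera prediction, so I take a second wrist view nearer.

Request:
send_rows:
  moves: "0 0 0 -0.3 0 0.35 1;0 0 0 -0.3 0 0.35 1;0 0 0 -0.3 0 0.35 1"

```text
time: 3.7
eef_pos: [0.5951, 0.0026, 0.177]
tcp_rot: [0.709, 0.705, -0.002, -0.002]
contact_force: [0.6, -0.1, 0.4]
opening: 0.999
finger_force: 0.0
```

```bash
cat >> h.py <<'E'
import pickle
def ell(img,seed,lo,hi,win=45):
    "ellipse of the blob of gray within lo..hi nearest to seed"
    g=cv2.cvtColor(img,cv2.COLOR_RGB2GRAY);m=cv2.inRange(g,lo,hi);k=np.zeros_like(m);cv2.circle(k,tuple(int(c) for c in seed),win,255,-1);m&=k
    cs,_=cv2.findContours(m,cv2.RETR_EXTERNAL,cv2.CHAIN_APPROX_NONE)
    cs=[c for c in cs if len(c)>14]
    c=min(cs,key=lambda c:-cv2.contourArea(c));e=cv2.fitEllipse(c);return np.array(e[0]),np.array(e[1])
E
python3 - <<'E'
from h import *
n1=pickle.load(open("n1.pkl","rb"));r=cam("wrist","w_n2");pickle.dump(r,open("n2.pkl","wb"))
pr=proj(r,plane(n1,288,159,.07));print(pr,ctrl.get_state()["eef_pos"])
a=ell(n1["image"],(288,159),0,35,18);b=ell(r["image"],pr,0,35,25);print(a,b)
print(tri((n1,*a[0]),(r,*b[0])))
o1=pickle.load(open("o1.pkl","rb"));o2=pickle.load(open("o2.pkl","rb"))
print(tri((o1,332.9,138.9),(o2,311.8,346.4)))
print("flange",plane(o1,326.25,134.3,.08),"foot",plane(o1,321.1,128.6,.01))
print("collar",plane(n1,197,132,.024),proj(r,plane(n1,197,132,.024)))
c=r["image"];cv2.imwrite("pics/n2v.png",c[:,:,::-1])
E
```

```text
[293.0323116   85.53663968] [0.5963042  0.00364397 0.17899869]Traceback (most recent call last):
  File "<stdin>", line 4, in <module>
  File "h.py", line 30, in ell
    c=min(cs,key=lambda c:-cv2.contourArea(c));e=cv2.fitEllipse(c);return np.array(e[0]),np.array(e[1])
ValueError: min() iterable argument is empty
```

Run:
```python
from h import *
n1=pickle.load(open("n1.pkl","rb"));r=pickle.load(open("n2.pkl","rb"))
print(cv2.cvtColor(n1["image"],cv2.COLOR_RGB2GRAY)[159,270:306:2])
o1=pickle.load(open("o1.pkl","rb"));o2=pickle.load(open("o2.pkl","rb"))
print(tri((o1,332.9,138.9),(o2,311.8,346.4)))
print("flange",plane(o1,326.25,134.3,.08),"foot",plane(o1,321.1,128.6,.01))
print("collar",plane(n1,197,132,.024),proj(r,plane(n1,197,132,.024)))
cv2.imwrite("pics/n2v.png",r["image"][:,:,::-1])
```

```text
[ 90  89  93  93  53  19  21  22  19  21  22  23  16  68  93 112 119 114]
(array([ 0.55265263, -0.2783887 ,  0.11767423]), [np.float64(0.00018212161959532116), np.float64(0.0001821216195953556)])
flange [ 0.55091652 -0.27743264  0.08      ] foot [ 0.55303081 -0.276439    0.01      ]
collar [0.50207576 0.12170334 0.024     ] [170.08886445  60.44755833]
```

View pics/n2v.png

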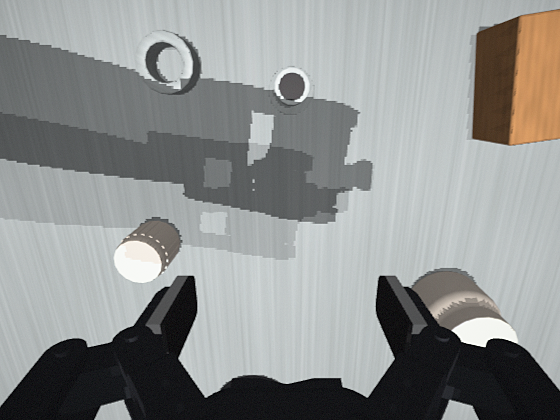

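In view 2 the nozzle rim is centred at (291.5,86), the collar top at about (167,60), and the cap top at (138,260). All match the wrist-based predictions.

Run:
```python
from h import *
n1=pickle.load(open("n1.pkl","rb"));r=pickle.load(open("n2.pkl","rb"))
print("noz",tri((n1,288,159),(r,291.5,86)));print("col",tri((n1,197,131.5),(r,167.5,60.5)))
print("cap",tri((n1,171,277.5),(r,138,260)), plane(n1,171,277.5,.048),plane(r,138,260,.048))
w=cv2.inRange(cv2.cvtColor(r["image"],cv2.COLOR_RGB2GRAY),225,255)[230:290,100:175]
cs,_=cv2.findContours(w,0,1);c=max(cs,key=cv2.contourArea);print(cv2.fitEllipse(c))
```

```text
noz (array([0.60036202, 0.09954548, 0.06854246]), [np.float64(0.0005272894752161101), np.float64(0.0005272894752157715)])
col (array([0.50125201, 0.12190944, 0.02462807]), [np.float64(0.0010648225889383475), np.float64(0.0010648225889382653)])
cap (array([ 0.46427055, -0.04182571,  0.05357185]), [np.float64(0.0008924617181237497), np.float64(0.0008924617181238053)]) [ 0.46257158 -0.04416755  0.048     ] [ 0.46066463 -0.04556932  0.048     ]
((37.13912582397461, 31.47317123413086), (39.185001373291016, 47.922882080078125), 116.07014465332031)
```

Request:
send_rows:
  moves: "0 0 0 0.48 0.02 0.1 0.3;0 0 0 0.48 0.02 0.1 0.3;0 0 0 0.48 0.02 0.4 0.3;0 0 0 0.48 0.02 0.67 0.3;0 0 0 0.48 0.02 0.67 0.3;0 0 0 0.48 0.02 0.67 0.3"

```text
time: 4.5
eef_pos: [0.603, 0.1018, 0.0485]
tcp_rot: [0.707, 0.707, 0.002, 0.002]
contact_force: [-0.3, 0.6, 1.1]
opening: 0.646
finger_force: 0.0
```

Run:
```python
from h import *
r=cam("wrist","w_n3");print(ctrl.get_state()["eef_pos"],proj(r,(.6,.0995,.07)),proj(r,ctrl.get_state()["eef_pos"]))
```

```text
[0.60364942 0.10178217 0.04940601] [276.69658533 328.56766014] [285.4209739  295.11256915]
```

View pics/w_n3.png

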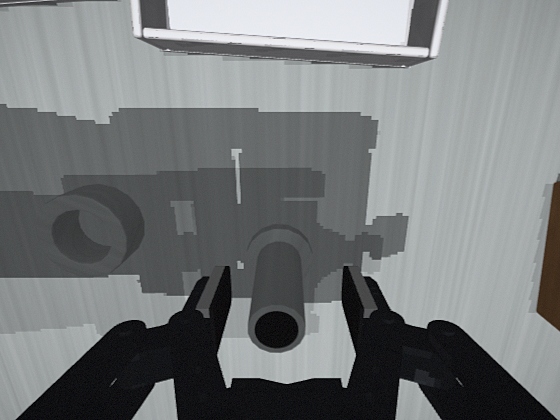

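Nozzle's top is at (275,327), between the fingers at x 230 and 343 and slightly left of centre. I'm closing on it.

Request:
send_rows:
  moves: "0 0 0 -0.01 -0.015 0.015 0.3;0 0 0 -0.01 -0.015 0.015 -1;0 0 0 -0.01 -0.015 0.015 -1;0 0 0 -0.01 -0.015 0.015 -1;0 0 0 -0.01 -0.015 0.015 -1;0 0 0 -0.01 -0.015 0.015 -1;0 0 0 -0.01 -0.015 -0.2 -1;0 0 0 -0.01 -0.015 -0.4 -1;0 0 0 -0.01 -0.015 -0.4 -1"
  newtons: 40

```text
time: 5.68
eef_pos: [0.6002, 0.0999, 0.1289]
tcp_rot: [0.707, 0.707, 0.003, 0.003]
contact_force: [0.7, -0.2, -1.5]
opening: 0.284
finger_force: 39.7
```

Request:
send_rows:
  moves: "0 0 0 0.6 -0.67 -0.05 -1;0 0 0 0.6 -0.67 -0.05 -1;0 0 0 0.6 -0.67 -0.05 -1;0 0 0 0.6 -0.67 -0.05 -1;0 0 0 0.6 -0.67 -0.05 -1"

```text
time: 6.3
eef_pos: [0.4631, 0.2197, 0.134]
tcp_rot: [0.707, 0.707, -0.001, -0.0]
contact_force: [0.1, -0.6, -1.5]
opening: 0.284
finger_force: 39.8
```

Run:
```python
from h import *
r=cam("wrist","w_n4");pickle.dump(r,open("n4.pkl","wb"));print(ctrl.get_state()["eef_pos"],[proj(r,p) for p in [(.465,.28,.004),(.465,.28,.035)]])
```

```text
[0.46374864 0.21935267 0.13433485] [array([287.5265013 , 136.80419764]), array([287.68966094, 140.93653876])]
```

View pics/w_n4.png

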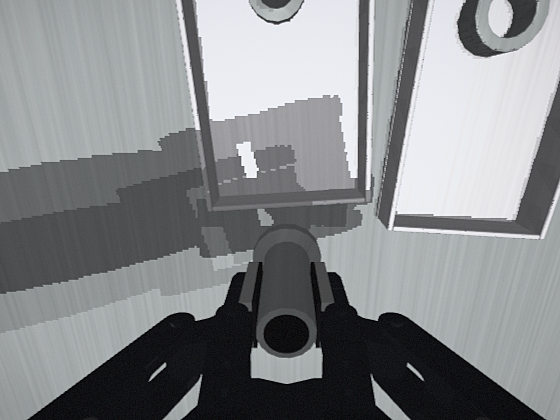

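The nozzle is held. The nozzle tray's floor runs from its near corners (217,194) and (357,190), with the sample foot at (277,8). The collar tray is on the right, near corners about (392,215) and (517,222).

Run:
```python
from h import *
r=pickle.load(open("n4.pkl","rb"))
for u,v,z in [(217,194,.004),(357,190,.004),(277,10,.008),(192,0,.004),(357,0,.004),(397,215,.004),(517,222,.004),(500,10,.028)]:print(u,v,plane(r,u,v,z).round(4))
```

```text
217 194 [0.4054 0.2326 0.004 ]
357 190 [0.5237 0.2363 0.004 ]
277 10 [0.4574 0.3667 0.008 ]
192 0 [0.3976 0.3737 0.004 ]
357 0 [0.5135 0.3739 0.004 ]
397 215 [0.56  0.214 0.004]
517 222 [0.6655 0.2077 0.004 ]
500 10 [0.6012 0.3619 0.028 ]
```

Request:
send_rows:
  moves: "0 0 0 0.31 0 0 -1;0 0 0 0.31 0 0 -1;0 0 0 0.31 0 0.2 -1;0 0 0 0.31 0 0.3 -1;0 0 0 0.31 0 0.37 -1;0 0 0 0.31 0 0.4 -1;0 0 0 0.31 0 0.405 -1;0 0 0 0.31 0 0.405 -1"

```text
time: 7.35
eef_pos: [0.4644, 0.2819, 0.0552]
tcp_rot: [0.707, 0.707, 0.001, 0.0]
contact_force: [-0.1, -0.5, -1.6]
opening: 0.285
finger_force: 39.8
```

Request:
send_rows:
  moves: "0 0 0 0 0 0.01 -1;0 0 0 0 0 0.015 -1;0 0 0 0 0 0.015 -1"

```text
time: 7.72
eef_pos: [0.4636, 0.2819, 0.0514]
tcp_rot: [0.707, 0.707, 0.0, 0.0]
contact_force: [-0.1, 0.0, -0.5]
opening: 0.281
finger_force: 39.8
```

Request:
send_rows:
  moves: "0 0 0 0 0 0.005 -1;0 0 0 0 0 0.008 -1;0 0 0 0 0 0.008 -1"

```text
time: 8.1
eef_pos: [0.4636, 0.2818, 0.0496]
tcp_rot: [0.707, 0.707, -0.0, -0.0]
contact_force: [0.1, 0.1, -1.2]
opening: 0.277
finger_force: 39.8
```

Request:
send_rows:
  moves: "0 0 0 0 0 0.006 -1;0 0 0 0 0 0.01 -1;0 0 0 0 0 0.01 -1"

```text
time: 8.48
eef_pos: [0.4636, 0.2818, 0.0476]
tcp_rot: [0.707, 0.707, -0.0, -0.0]
contact_force: [0.3, -0.1, -1.4]
opening: 0.282
finger_force: 39.8
```

Request:
send_rows:
  moves: "0 0 0 0 0 0.006 -1;0 0 0 0 0 0.006 -1;0 0 0 0 0 0.006 -1"

```text
time: 8.85
eef_pos: [0.4638, 0.2819, 0.0473]
tcp_rot: [0.707, 0.707, -0.0, -0.0]
contact_force: [-2.0, -0.1, 5.1]
opening: 0.281
finger_force: 40.4
```

Request:
send_rows:
  moves: "0 0 0 0 0 0.006 -1;0 0 0 0 0 0.006 -1;0 0 0 0 0 0.006 -1"

```text
time: 9.22
eef_pos: [0.4639, 0.2819, 0.0472]
tcp_rot: [0.707, 0.707, -0.0, -0.0]
contact_force: [-4.7, -3.3, 11.9]
opening: 0.283
finger_force: 41.2
```

Request:
send_rows:
  moves: "0 0 0 0 0 -0.006 -1;0 0 0 0 0 -0.006 0.2;0 0 0 0 0 -0.006 0.2;0 0 0 0 0 -0.006 0.2;0 0 0 0 0 -0.2 0.2;0 0 0 0 0 -0.45 0.2;0 0 0 0 0 -0.45 0.2;0 0 0 -0.8 0.18 -0.6 0.6;0 0 0 -0.8 0.18 -0.6 0.6;0 0 0 -0.8 0.18 -0.6 0.6;0 0 0 -0.8 0.18 -0.6 0.6"

```text
time: 10.6
eef_pos: [0.5002, 0.1195, 0.1649]
tcp_rot: [0.709, 0.706, -0.0, 0.0]
contact_force: [-0.6, 0.2, -0.9]
opening: 0.803
finger_force: 0.0
```

Request:
send_rows:
  moves: "0 0 0 -0.33 0 0 0.6;0 0 0 -0.33 0 0 0.6;0 0 0 -0.33 0 0 0.6"

```text
time: 10.98
eef_pos: [0.4991, 0.0565, 0.1643]
tcp_rot: [0.707, 0.707, -0.0, -0.001]
contact_force: [0.1, 0.0, 0.4]
opening: 0.803
finger_force: 0.0
```

Run:
```python
from h import *
n2=pickle.load(open("n2.pkl","rb"));r=cam("wrist","w_c1");pickle.dump(r,open("c1.pkl","wb"));print(ctrl.get_state()["eef_pos"],proj(r,(.5013,.122,.024)),proj(r,(.4635,.282,.074)))
s=cam("scene");t=cam("top");q=s["image"][225:385,250:460][:,:,::-1]
cv2.imwrite("pics/mix.png",np.hstack([r["image"][:,:,::-1][:,60:460],cv2.resize(q,(400,305))[:, :] if 0 else cv2.copyMakeBorder(cv2.resize(q,(400,305)),0,115,0,0,0)]))
```

```text
[0.49917272 0.05696598 0.16452459] [287.76097188 129.4844601 ] [ 214.94644915 -186.31387221]
```

View pics/mix.png

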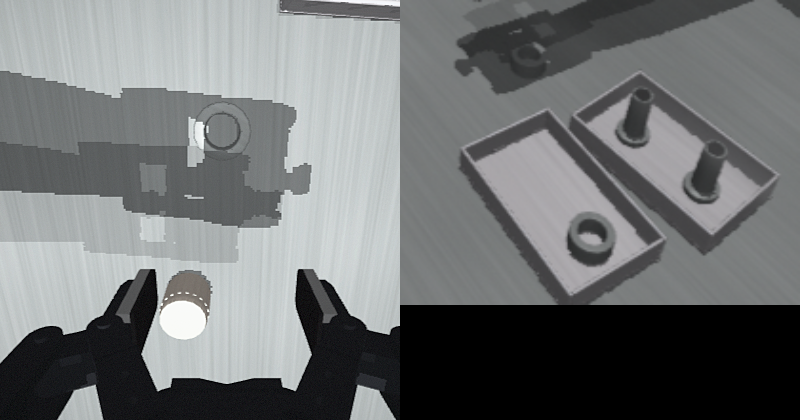

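Nozzle stands in its tray next to the sample. In the wrist picture the collar's top is centred at about (282,130), and the cap top is at (243,320).

Run:
```python
from h import *
n1=pickle.load(open("n1.pkl","rb"));n2=pickle.load(open("n2.pkl","rb"));r=pickle.load(open("c1.pkl","rb"))
print(plane(n1,197,131.5,.024),plane(n2,165.5,60.5,.024),plane(r,282,130,.024))
print(tri((n1,197,131.5),(n2,165.5,60.5),(r,282,130)))
g=cv2.cvtColor(r["image"],cv2.COLOR_RGB2GRAY)
print("row130",g[130,246:320:2].tolist());print("col282",g[94:166:2,282].tolist())
# hough circles for outer/bore
for im,s in((g,(282,130)),(cv2.cvtColor(n2["image"],cv2.COLOR_RGB2GRAY),(166,60))):
    y0,x0=max(s[1]-50,0),s[0]-50;c=cv2.HoughCircles(cv2.resize(im[y0:s[1]+50,x0:s[0]+50],None,fx=3,fy=3,interpolation=2),cv2.HOUGH_GRADIENT,1.5,6,param1=60,param2=40,minRadius=40,maxRadius=100)
    print((c[0][:5]/3+[x0,y0,0]).round(1).tolist() if c is not None else None)
w=cv2.inRange(g,215,255);w[:295]=0;w[345:]=0;w[:,:215]=0;w[:,275:]=0
cs,_=cv2.findContours(w,0,1);e=cv2.fitEllipse(max(cs,key=cv2.contourArea));print("cap",e,plane(r,*e[0],.048))
print("cap tri",tri((n2,137.5,261.2),(r,*e[0])))
```

```text
[0.50212365 0.12223192 0.024     ] [0.49835056 0.12168409 0.024     ] [0.49654557 0.1215864  0.024     ]
(array([0.49747768, 0.12174263, 0.01673369]), [np.float64(0.0025784670273260885), np.float64(0.0017607786644050932), np.float64(0.001222711800635797)])
row130 [123, 169, 212, 221, 188, 235, 238, 243, 243, 81, 164, 181, 123, 124, 126, 123, 122, 121, 125, 127, 123, 126, 122, 122, 125, 117, 94, 98, 129, 135, 133, 132, 110, 123, 123, 124, 121]
col282 [206, 216, 115, 122, 120, 142, 142, 140, 132, 101, 99, 127, 126, 125, 126, 124, 124, 124, 125, 127, 126, 127, 126, 126, 125, 128, 124, 75, 104, 104, 99, 97, 93, 88, 98, 97]
[[281.2, 130.2, 28.1], [279.2, 132.2, 30.8], [277.2, 128.2, 24.2], [282.8, 127.2, 25.9], [282.2, 125.2, 24.8]]
[[166.2, 67.2, 26.4], [160.8, 62.2, 30.8], [172.2, 67.2, 29.2], [170.2, 59.8, 24.8], [174.2, 68.2, 27.0]]
cap ((242.3569793701172, 319.80377197265625), (37.71126937866211, 45.66211700439453), 98.20587921142578) [ 0.45950777 -0.04700971  0.048     ]
cap tri (array([ 0.45949619, -0.04733542,  0.04729408]), [np.float64(0.0001916219623905773), np.float64(0.0001916219623905269)])
```

Request:
send_rows:
  moves: "0 0 0 0.324 -0.012 0.2 0.6;0 0 0 0.324 -0.012 0.4 0.6;0 0 0 0.324 -0.012 0.6 0.6;0 0 0 0.324 -0.012 0.7 0.6;0 0 0 0.324 -0.012 0.73 0.6;0 0 0 0.324 -0.012 0.73 0.6"

```text
time: 11.88
eef_pos: [0.4974, 0.1212, 0.0195]
tcp_rot: [0.707, 0.707, 0.0, 0.0]
contact_force: [0.1, -0.4, 1.7]
opening: 0.799
finger_force: 0.0
```

Run:
```python
from h import *
r=cam("wrist","w_c2");s=ctrl.get_state();print(s["eef_pos"],s["contact_force"],s["opening"]);p=proj(r,(.4965,.1217,.024));print(p)
g=cv2.cvtColor(r["image"],cv2.COLOR_RGB2GRAY);v=int(p[1]);print(v,g[v,200:380:3].tolist())
```

```text
[0.49803705 0.12107476 0.02021106] [-0.42496377 -0.33327761 -0.45291865] 0.7996918435377393
[282.00348635 298.6784018 ]
298 [14, 14, 13, 10, 13, 8, 71, 84, 85, 83, 84, 84, 87, 86, 84, 84, 77, 65, 68, 65, 66, 68, 68, 65, 81, 82, 83, 87, 89, 88, 84, 74, 64, 65, 68, 68, 64, 65, 68, 83, 84, 84, 84, 83, 74, 84, 84, 83, 85, 79, 110, 116, 4, 19, 16, 11, 11, 11, 13, 77]
```

Request:
send_rows:
  moves: "0 0 0 0 -0.005 0.01 -1;0 0 0 0 -0.005 0.01 -1;0 0 0 0 -0.005 0.01 -1;0 0 0 0 -0.005 0.01 -1;0 0 0 0 -0.005 0.01 -1;0 0 0 0 -0.005 0.01 -1"

```text
time: 12.68
eef_pos: [0.4971, 0.1207, 0.0187]
tcp_rot: [0.707, 0.707, 0.001, 0.0]
contact_force: [-1.6, 0.1, 6.3]
opening: 0.544
finger_force: 41.4
```

Request:
send_rows:
  moves: "0 0 0 0 0 -0.25 -1;0 0 0 0 0 -0.5 -1;0 0 0 0.35 0.58 -0.5 -1;0 0 0 0.35 0.58 -0.5 -1;0 0 0 0.35 0.58 -0.5 -1;0 0 0 0.35 0.58 -0.5 -1"

```text
time: 13.42
eef_pos: [0.6118, 0.1906, 0.1163]
tcp_rot: [0.707, 0.707, -0.001, -0.0]
contact_force: [-0.3, -0.8, -1.2]
opening: 0.539
finger_force: 42.1
```

Run:
```python
from h import *
r=cam("wrist","w_c3");pickle.dump(r,open("c3.pkl","wb"));s=ctrl.get_state();print(s["eef_pos"],s["contact_force"],s["opening"])
hsv=r["image"].astype(int);g=cv2.cvtColor(r["image"],cv2.COLOR_RGB2GRAY)
print([proj(r,p).round(0).tolist() for p in [(.56,.214,.004),(.67,.208,.004),(.612,.257,.004),(.60,.357,.028)]])
u,v=proj(r,(.612,.257,.004)).astype(int)
print("row",v,g[v,::8].tolist());print("col",u,g[::6,u].tolist())
```

```text
[0.61115503 0.19025792 0.11635715] [-0.3347062  -0.01164612 -1.58045334] 0.5394965698142143
[[219.0, 187.0], [359.0, 195.0], [285.0, 131.0], [264.0, -49.0]]
row 130 [78, 124, 229, 230, 225, 233, 232, 234, 233, 235, 235, 233, 233, 235, 237, 236, 237, 237, 240, 88, 82, 105, 104, 143, 86, 130, 159, 158, 153, 158, 164, 163, 160, 162, 156, 160, 159, 164, 156, 158, 157, 156, 157, 159, 240, 79, 142, 172, 172, 171, 171, 175, 170, 173, 170, 167, 172, 176, 167, 176, 166, 168, 174, 164, 169, 168, 169, 163, 164, 164]
col 285 [61, 231, 232, 233, 234, 234, 234, 235, 236, 235, 236, 237, 237, 237, 238, 236, 239, 239, 156, 157, 159, 160, 160, 159, 159, 108, 118, 114, 113, 161, 111, 110, 95, 93, 116, 83, 87, 85, 84, 72, 72, 72, 70, 83, 86, 89, 160, 159, 183, 184, 79, 67, 63, 69, 69, 86, 84, 166, 179, 178, 179, 179, 178, 177, 0, 5, 16, 11, 14, 17]
```

Request:
send_rows:
  moves: "0 0 0 0.33 -0.018 0 -1;0 0 0 0.33 -0.018 0.1 -1;0 0 0 0.33 -0.018 0.3 -1;0 0 0 0.33 -0.018 0.4 -1;0 0 0 0.33 -0.018 0.45 -1;0 0 0 0.33 -0.018 0.46 -1;0 0 0 0.33 -0.018 0.46 -1"

```text
time: 14.35
eef_pos: [0.6096, 0.2566, 0.0266]
tcp_rot: [0.707, 0.707, 0.001, 0.001]
contact_force: [0.4, 0.0, -1.1]
opening: 0.539
finger_force: 42.1
```

Request:
send_rows:
  moves: "0 0 0 0 0 0.008 -1;0 0 0 0 0 0.008 -1;0 0 0 0 0 0.008 -1"

```text
time: 14.72
eef_pos: [0.6088, 0.2567, 0.0241]
tcp_rot: [0.707, 0.707, 0.0, 0.0]
contact_force: [-0.1, 0.2, -1.8]
opening: 0.543
finger_force: 42.1
```

Request:
send_rows:
  moves: "0 0 0 0 0 0.006 -1;0 0 0 0 0 0.006 -1;0 0 0 0 0 0.006 -1"

```text
time: 15.1
eef_pos: [0.6088, 0.2567, 0.0228]
tcp_rot: [0.707, 0.707, 0.0, 0.0]
contact_force: [-0.0, -0.4, 0.8]
opening: 0.548
finger_force: 42.3
```

Request:
send_rows:
  moves: "0 0 0 0 0 0.004 -1;0 0 0 0 0 0.004 -1;0 0 0 0 0 0.004 -1"

```text
time: 15.48
eef_pos: [0.6089, 0.2567, 0.0228]
tcp_rot: [0.707, 0.707, 0.0, 0.0]
contact_force: [-2.2, -0.3, 5.1]
opening: 0.54
finger_force: 42.7
```

Request:
send_rows:
  moves: "0 0 0 0 0 -0.005 0.45;0 0 0 0 0 -0.005 0.45;0 0 0 0 0 -0.005 0.45;0 0 0 0 0 -0.2 0.45;0 0 0 0 0 -0.5 0.45;0 0 0 0 0 -0.5 0.45;0 0 0 -1 -0.5 -0.55 0.6;0 0 0 -1 -0.5 -0.55 0.6;0 0 0 -1 -0.5 -0.55 0.6;0 0 0 -1 -0.5 -0.55 0.6"

```text
time: 16.73
eef_pos: [0.5067, 0.0547, 0.1306]
tcp_rot: [0.708, 0.707, -0.001, -0.001]
contact_force: [0.2, 0.2, -0.5]
opening: 0.806
finger_force: 0.0
```

Request:
send_rows:
  moves: "0 0 0 -0.84 -0.25 -0.1 0.6;0 0 0 -0.84 -0.25 -0.1 0.6;0 0 0 -0.84 -0.25 -0.1 0.6;0 0 0 -0.84 -0.25 -0.1 0.6;0 0 0 -0.84 -0.25 -0.1 0.6"

```text
time: 17.35
eef_pos: [0.4583, -0.1111, 0.151]
tcp_rot: [0.707, 0.707, -0.0, -0.001]
contact_force: [-0.9, -0.3, -0.3]
opening: 0.802
finger_force: 0.0
```

Run:
```python
from h import *
r=cam("wrist","w_k1");pickle.dump(r,open("k1.pkl","wb"));s=ctrl.get_state();print(s["eef_pos"],s["opening"])
p=proj(r,(.4595,-.047,.048));print(p)
g=cv2.cvtColor(r["image"],cv2.COLOR_RGB2GRAY);u,v=p.astype(int);w=cv2.inRange(g,200,255);k=np.zeros_like(w);cv2.circle(k,(u,v),40,255,-1);w&=k
cs,_=cv2.findContours(w,0,1);e=cv2.fitEllipse(max(cs,key=cv2.contourArea));print("cap",e,plane(r,*e[0],.048))
print("row",g[v,u-50:u+50:3].tolist());print("col",g[max(v-50,0):v+50:3,u].tolist())
c1=pickle.load(open("c1.pkl","rb"));print(tri((c1,242.36,319.8),(r,*e[0])))
t=cam("top");s=cam("scene")
print("placed collar?",proj(t,(.608,.257,.028)),proj(s,(.608,.257,.028)))
cv2.imwrite("pics/s3.png",s["image"][:,:,::-1])
```

```text
[ 0.4584191  -0.11057448  0.15097008] 0.7973608798417281
[286.49278814 135.11019204]
cap ((267.9732360839844, 129.15151977539062), (22.091249465942383, 47.08802032470703), 18.678478240966797) [ 0.44634815 -0.04287574  0.048     ]
row [96, 92, 91, 123, 118, 112, 216, 231, 250, 250, 250, 250, 251, 246, 189, 192, 189, 190, 191, 190, 191, 190, 191, 190, 190, 190, 191, 103, 120, 127, 119, 121, 121, 124]
col [118, 119, 119, 118, 122, 120, 117, 195, 192, 191, 193, 190, 192, 192, 191, 190, 191, 189, 190, 190, 191, 188, 189, 187, 176, 138, 139, 94, 92, 92, 90, 94, 93, 91]
(array([ 0.45327104, -0.04369969,  0.05123467]), [np.float64(0.006816038419383059), np.float64(0.006816038419383084)])
placed collar? [203.34307631 181.52577091] [317.55616042 309.5914773 ]
```

Run:
```python
from h import *
r=pickle.load(open("k1.pkl","rb"));c1=pickle.load(open("c1.pkl","rb"))
g=cv2.cvtColor(r["image"],cv2.COLOR_RGB2GRAY);w=cv2.inRange(g,160,255);k=np.zeros_like(w);cv2.circle(k,(286,132),40,255,-1);w&=k
cs,_=cv2.findContours(w,0,1);e=cv2.fitEllipse(cv2.convexHull(max(cs,key=cv2.contourArea)));print("cap",e,plane(r,*e[0],.048))
print(tri((c1,242.36,319.8),(r,*e[0])))
```

```text
cap ((281.85223388671875, 134.621337890625), (66.68228149414062, 68.7011489868164), 27.29178237915039) [ 0.45618676 -0.04665941  0.048     ]
(array([ 0.45779864, -0.04707036,  0.04743237]), [np.float64(0.0016596137788201378), np.float64(0.0016596137788200452)])
```

View pics/s3.png

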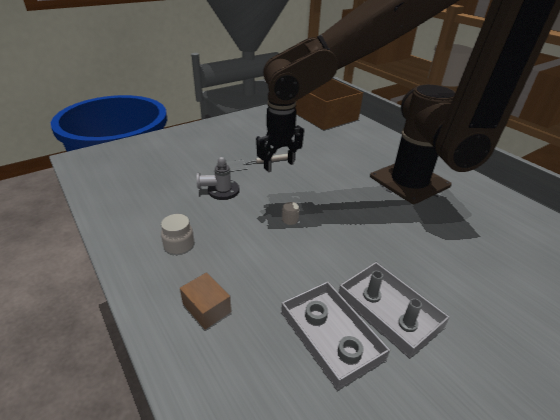

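Collar and nozzle both sit in the proper trays (collars at (316,311) and (350,348), nozzles at (374,285) and (411,315)), and the bystanders are untouched. Now the cap.

Request:
send_rows:
  moves: "0 0 0 0.318 0.003 0 0.6;0 0 0 0.318 0.003 0.2 0.6;0 0 0 0.318 0.003 0.4 0.6;0 0 0 0.318 0.003 0.6 0.6;0 0 0 0.318 0.003 0.62 0.6;0 0 0 0.318 0.003 0.62 0.6"

```text
time: 18.25
eef_pos: [0.4599, -0.0473, 0.0283]
tcp_rot: [0.707, 0.708, 0.0, 0.0]
contact_force: [0.4, 0.2, -0.2]
opening: 0.802
finger_force: 0.0
```

Run:
```python
from h import *
r=cam("wrist","w_k2");s=ctrl.get_state();print(s["eef_pos"],s["contact_force"])
p=proj(r,(.459,-.047,.048));print(p);g=cv2.cvtColor(r["image"],cv2.COLOR_RGB2GRAY);u,v=p.astype(int)
print("row",g[v,u-80:u+80:3].tolist());print("col",g[v-60:v+60:3,u].tolist())
```

```text
[ 0.46057521 -0.0477567   0.02912502] [0.51891889 0.03830216 0.0256186 ]
[281.74826368 320.30932932]
row [18, 22, 19, 17, 169, 214, 215, 210, 207, 207, 157, 170, 171, 167, 171, 169, 168, 169, 170, 167, 168, 166, 167, 169, 167, 168, 168, 168, 169, 169, 168, 167, 169, 167, 169, 168, 168, 168, 167, 168, 167, 168, 170, 170, 170, 151, 150, 134, 236, 236, 238, 236, 230, 109]
col [144, 144, 143, 144, 145, 150, 172, 169, 171, 167, 168, 169, 168, 168, 170, 169, 168, 169, 169, 169, 169, 169, 167, 167, 168, 169, 167, 167, 168, 167, 169, 165, 165, 167, 177, 207, 231, 231, 230, 232]
```

Request:
send_rows:
  moves: "0 0 0 0.002 -0.004 0.01 0.6;0 0 0 0.002 -0.004 0.01 -1;0 0 0 0.002 -0.004 0.01 -1;0 0 0 0.002 -0.004 0.01 -1;0 0 0 0.002 -0.004 0.01 -1;0 0 0 0.002 -0.004 0.01 -1;0 0 0 0.002 -0.004 0.01 -1"
  newtons: 70

```text
time: 19.18
eef_pos: [0.4596, -0.0478, 0.027]
tcp_rot: [0.707, 0.707, 0.0, 0.001]
contact_force: [-1.4, 0.5, 6.7]
opening: 0.523
finger_force: 71.7
```

Request:
send_rows:
  moves: "0 0 0 0 0 -0.3 -1;0 0 0 0 0 -0.7 -1;0 0 0 0 0 -0.8 -1;0 0 0 0 0 -0.8 -1"

```text
time: 19.68
eef_pos: [0.4606, -0.0481, 0.1897]
tcp_rot: [0.707, 0.707, 0.002, 0.004]
contact_force: [1.0, -0.5, -1.0]
opening: 0.526
finger_force: 71.7
```

Run:
```python
from h import *
r=cam("wrist","w_k3");pickle.dump(r,open("k3.pkl","wb"));s=ctrl.get_state();print(s["eef_pos"],s["contact_force"],s["opening"])
e=s["eef_pos"];p=proj(r,e+[0,0,.0235]);print(p);g=cv2.cvtColor(r["image"],cv2.COLOR_RGB2GRAY);u,v=p.astype(int)
print("row",g[v,u-80:u+80:3].tolist());print("col",g[v-60:v+75:3,u].tolist())
```

```text
[ 0.45902557 -0.04761643  0.1869359 ] [-1.002617    0.76578214 -0.57540763] 0.5250612267077162
[280.46039188 321.94538047]
row [20, 23, 21, 25, 25, 21, 26, 27, 20, 24, 22, 39, 147, 143, 142, 142, 142, 142, 144, 144, 143, 139, 142, 143, 143, 142, 143, 142, 143, 141, 142, 143, 145, 141, 143, 141, 142, 142, 143, 143, 142, 144, 142, 143, 142, 143, 127, 13, 25, 21, 20, 16, 21, 24]
col [146, 121, 119, 123, 125, 125, 143, 142, 143, 141, 144, 142, 143, 144, 143, 143, 144, 144, 142, 141, 144, 141, 142, 141, 143, 143, 141, 140, 142, 140, 140, 140, 142, 140, 161, 207, 206, 205, 206, 204, 207, 15, 23, 22, 24]
```

Request:
send_rows:
  moves: "0 0 0 -1 0.46 -0.05 -1;0 0 0 -1 0.46 -0.05 -1;0 0 0 -1 0.46 -0.05 -1;0 0 0 -1 0.46 -0.05 -1;0 0 0 -1 0.46 -0.05 -1"

```text
time: 20.35
eef_pos: [0.5498, -0.2489, 0.1926]
tcp_rot: [0.708, 0.706, -0.0, -0.002]
contact_force: [0.3, 0.8, -1.0]
opening: 0.525
finger_force: 71.7
```

Request:
send_rows:
  moves: "0 0 0 -0.5 0 0 -1;0 0 0 -0.5 0 0 -1;0 0 0 -0.5 0 0 -1;0 0 0 -0.5 0 0 -1;0 0 0 -0.5 0 0 -1"

```text
time: 20.98
eef_pos: [0.5504, -0.3455, 0.195]
tcp_rot: [0.707, 0.708, 0.0, -0.001]
contact_force: [0.7, -0.1, -0.6]
opening: 0.528
finger_force: 71.7
```

Run:
```python
from h import *
r=cam("wrist","w_k4");pickle.dump(r,open("k4.pkl","wb"));s=ctrl.get_state();print(s["eef_pos"])
p=proj(r,(.5526,-.2784,.118));print(p,proj(r,(.5526,-.2784,.08)));g=cv2.cvtColor(r["image"],cv2.COLOR_RGB2GRAY);u,v=p.astype(int)
print(u,v);G=cv2.GaussianBlur(g,(3,3),0)
for y in range(v-45,v+75,5):print(y,G[y,u-60:u+60:4].tolist())
```

```text
[ 0.55052359 -0.34569078  0.19534958]
[288.38100347 133.96860661] [288.0376428  129.72422223]
288 133
88 [125, 125, 122, 126, 128, 67, 68, 67, 67, 70, 68, 80, 163, 125, 115, 70, 70, 70, 70, 69, 69, 68, 69, 119, 121, 144, 210, 206, 211, 203]
93 [125, 125, 124, 127, 73, 69, 68, 67, 68, 71, 68, 77, 126, 112, 69, 69, 70, 70, 70, 68, 69, 69, 68, 68, 102, 124, 176, 205, 210, 204]
98 [124, 126, 125, 103, 69, 67, 67, 67, 70, 70, 76, 132, 128, 132, 169, 139, 125, 126, 86, 67, 69, 69, 69, 68, 69, 69, 117, 207, 211, 206]
103 [96, 106, 127, 69, 69, 67, 67, 70, 69, 94, 146, 164, 199, 197, 198, 198, 200, 103, 104, 106, 91, 68, 68, 69, 70, 68, 70, 106, 211, 206]
108 [96, 99, 97, 69, 67, 68, 67, 70, 66, 199, 194, 197, 198, 101, 93, 100, 193, 198, 150, 103, 102, 110, 67, 69, 114, 131, 69, 65, 155, 208]
113 [96, 100, 79, 51, 61, 67, 70, 79, 171, 194, 197, 200, 102, 86, 110, 108, 95, 102, 120, 102, 104, 102, 88, 68, 140, 136, 100, 69, 122, 129]
118 [95, 99, 65, 50, 49, 55, 79, 131, 184, 197, 198, 155, 120, 151, 161, 163, 159, 146, 118, 75, 99, 103, 115, 67, 91, 103, 68, 70, 110, 125]
123 [96, 100, 59, 
[... 1735 characters left out ...]
 177, 182, 126, 112, 98, 96, 96, 96, 96, 96, 97, 98, 96, 98, 98, 97, 98, 101, 99, 100, 100, 97, 97, 124, 101, 217, 180, 124, 98]
188 [179, 174, 180, 180, 179, 183, 112, 97, 97, 97, 96, 96, 98, 94, 98, 98, 97, 99, 99, 100, 99, 100, 97, 97, 96, 158, 185, 218, 215, 109]
193 [180, 174, 179, 178, 178, 179, 180, 150, 94, 97, 96, 95, 99, 94, 98, 98, 97, 99, 100, 99, 100, 100, 97, 95, 176, 185, 186, 218, 212, 216]
198 [178, 174, 179, 179, 178, 181, 179, 179, 174, 106, 96, 94, 98, 94, 98, 98, 96, 99, 99, 100, 100, 99, 163, 181, 180, 185, 185, 219, 211, 216]
203 [178, 174, 178, 179, 179, 180, 179, 179, 178, 179, 164, 93, 98, 94, 98, 97, 97, 99, 99, 98, 112, 217, 179, 180, 179, 185, 188, 218, 210, 215]
```

Run:
```python
from h import *
r=pickle.load(open("k4.pkl","rb"));g=cv2.cvtColor(r["image"],cv2.COLOR_RGB2GRAY)
x0,y0=228,68;c=cv2.resize(g[y0:y0+130,x0:x0+120],None,fx=4,fy=4,interpolation=cv2.INTER_CUBIC)
for nm,a,b,z in(("flange",28,34,.08),("stubcyl",16,22,.109),("top",5,10,.118),("foot",52,64,.01)):
    h=cv2.HoughCircles(c,cv2.HOUGH_GRADIENT,2,8,param1=80,param2=15,minRadius=a*4,maxRadius=b*4)
    if h is None: print(nm,None);continue
    for q in h[0][:4]:
        q=q/4;print(nm,(q[0]+x0).round(1),(q[1]+y0).round(1),q[2].round(1),plane(r,q[0]+x0,q[1]+y0,z).round(4))
w=cv2.inRange(g,225,255);w[:115]=0;w[145:]=0;w[:,:270]=0;w[:,305:]=0;ys,xs=np.nonzero(w);print("bright",xs.min(),xs.max(),ys.min(),ys.max(),xs.mean(),ys.mean())
print(proj(r,(.5526,-.2784,.01)))
```

```text
flange 288.2 128.2 31.5 [ 0.5528 -0.2773  0.08  ]
flange 285.8 129.8 32.6 [ 0.5509 -0.2784  0.08  ]
flange 289.8 130.2 31.5 [ 0.5539 -0.2788  0.08  ]
flange 286.2 126.8 30.4 [ 0.5513 -0.2763  0.08  ]
stubcyl 289.2 130.2 21.2 [ 0.5532 -0.2767  0.109 ]
stubcyl 279.8 117.2 20.6 [ 0.547  -0.2686  0.109 ]
stubcyl 278.2 123.2 21.2 [ 0.546  -0.2723  0.109 ]
stubcyl 287.2 132.8 19.5 [ 0.5519 -0.2783  0.109 ]
top 287.8 133.8 9.7 [ 0.5522 -0.2783  0.118 ]
top 249.8 136.8 5.2 [ 0.5281 -0.2802  0.118 ]
top 275.2 135.8 9.7 [ 0.5443 -0.2795  0.118 ]
top 273.8 108.8 9.2 [ 0.5435 -0.2633  0.118 ]
foot 287.8 122.8 53.2 [ 0.5527 -0.2767  0.01  ]
foot 290.2 121.8 54.8 [ 0.5551 -0.2758  0.01  ]
foot 292.2 122.2 56.4 [ 0.557  -0.2763  0.01  ]
foot 285.8 122.2 53.8 [ 0.5508 -0.2763  0.01  ]
bright 278 295 124 140 285.3567251461988 131.21052631578948
[287.6191705  124.55136032]
```

Request:
send_rows:
  moves: "0 0 0 0.338 0.01 0 -1;0 0 0 0.338 0.01 0 -1;0 0 0 0.338 0.01 0.1 -1;0 0 0 0.338 0.01 0.2 -1;0 0 0 0.338 0.01 0.2 -1;0 0 0 0.338 0.01 0.2 -1"

```text
time: 21.78
eef_pos: [0.5523, -0.2805, 0.1551]
tcp_rot: [0.707, 0.707, -0.0, -0.0]
contact_force: [0.0, -0.8, -0.6]
opening: 0.526
finger_force: 71.7
```

Run:
```python
from h import *
s=ctrl.get_state();print(s["eef_pos"],s["tcp_rot"].round(4),togo((.5525,-.278,.14)).round(3))
```

```text
[ 0.55230494 -0.28045216  0.1551334 ] [ 7.074e-01  7.068e-01 -1.000e-04 -4.000e-04] [0.012 0.001 0.076]
```

Request:
send_rows:
  moves: "0 0 0 0.012 0.001 0.02 -1;0 0 0 0.012 0.001 0.05 -1;0 0 0 0.012 0.001 0.08 -1;0 0 0 0.012 0.001 0.08 -1;0 0 0 0.012 0.001 0.08 -1"

```text
time: 22.4
eef_pos: [0.5528, -0.2774, 0.1398]
tcp_rot: [0.707, 0.707, 0.0, 0.0]
contact_force: [0.4, 1.1, -0.8]
opening: 0.525
finger_force: 71.7
```

Request:
send_rows:
  moves: "0 0 0 0 0 0.02 -1;0 0 0 0 0 0.04 -1;0 0 0 0 0 0.04 -1;0 0 0 0 0 0.04 -1"

```text
time: 22.9
eef_pos: [0.5527, -0.2774, 0.1317]
tcp_rot: [0.707, 0.707, 0.0, -0.0]
contact_force: [-0.4, -0.4, -0.4]
opening: 0.518
finger_force: 71.7
```

Request:
send_rows:
  moves: "0 0 0 0 0 0.02 -1;0 0 0 0 0 0.03 -1;0 0 0 0 0 0.03 -1;0 0 0 0 0 0.03 -1"

```text
time: 23.4
eef_pos: [0.5523, -0.2779, 0.1259]
tcp_rot: [0.707, 0.707, -0.001, -0.0]
contact_force: [-3.5, -1.4, 2.6]
opening: 0.522
finger_force: 72.0
```

Request:
send_rows:
  moves: "0 0 0 0 0 0.01 -1;0 0 0 0 0 0.015 -1;0 0 0 0 0 0.015 -1"

```text
time: 23.78
eef_pos: [0.5526, -0.278, 0.1251]
tcp_rot: [0.707, 0.707, -0.001, -0.0]
contact_force: [-6.2, 0.0, 10.8]
opening: 0.524
finger_force: 72.9
```

Request:
send_rows:
  moves: "0 0 0 0 0 0.01 -1;0 0 0 0 0 0.015 -1;0 0 0 0 0 0.015 -1"

```text
time: 24.15
eef_pos: [0.5528, -0.2785, 0.123]
tcp_rot: [0.707, 0.707, -0.001, 0.001]
contact_force: [-7.4, -1.4, 12.5]
opening: 0.527
finger_force: 73.0
```

Request:
send_rows:
  moves: "0 0 0 0 0 0.01 -1;0 0 0 0 0 0.015 -1;0 0 0 0 0 0.015 -1"

```text
time: 24.52
eef_pos: [0.5522, -0.2776, 0.1162]
tcp_rot: [0.707, 0.707, -0.0, -0.0]
contact_force: [-2.7, -2.7, -1.7]
opening: 0.524
finger_force: 71.7
```

Request:
send_rows:
  moves: "0 0 0 0 0 0.01 -1;0 0 0 0 0 0.015 -1;0 0 0 0 0 0.015 -1"

```text
time: 24.9
eef_pos: [0.5521, -0.277, 0.1121]
tcp_rot: [0.707, 0.707, -0.0, -0.001]
contact_force: [-2.2, -2.5, -6.0]
opening: 0.522
finger_force: 72.1
```

Request:
send_rows:
  moves: "0 0 0 0 0 0.01 -1;0 0 0 0 0 0.015 -1;0 0 0 0 0 0.015 -1"

```text
time: 25.28
eef_pos: [0.5529, -0.277, 0.1112]
tcp_rot: [0.707, 0.707, 0.0, -0.0]
contact_force: [-3.5, 1.7, 0.2]
opening: 0.526
finger_force: 72.6
```

Request:
send_rows:
  moves: "0 0 0 0 0 0.01 -1;0 0 0 0 0 0.012 -1;0 0 0 0 0 0.012 -1"

```text
time: 25.65
eef_pos: [0.553, -0.2772, 0.1097]
tcp_rot: [0.707, 0.707, 0.0, 0.0]
contact_force: [-5.0, 1.8, 5.8]
opening: 0.526
finger_force: 73.1
```

Request:
send_rows:
  moves: "0 0 0 0 0 0.008 -1;0 0 0 0 0 0.01 -1;0 0 0 0 0 0.01 -1"

```text
time: 26.02
eef_pos: [0.5531, -0.2772, 0.1086]
tcp_rot: [0.707, 0.707, 0.0, -0.0]
contact_force: [-6.4, 2.8, 9.5]
opening: 0.526
finger_force: 73.5
```

Request:
send_rows:
  moves: "0 0 0 0 0 0.008 -1;0 0 0 0 0 0.01 -1;0 0 0 0 0 0.01 -1"

```text
time: 26.4
eef_pos: [0.5531, -0.2772, 0.108]
tcp_rot: [0.707, 0.707, 0.0, -0.0]
contact_force: [-9.5, 4.3, 14.5]
opening: 0.529
finger_force: 74.2
```

Request:
send_rows:
  moves: "0 0 0 0 0 0.008 -1;0 0 0 0 0 0.008 -1;0 0 0 0 0 0.008 -1;0 0 0 0 0 0.008 -1;0 0 0 0 0 0.008 -1;0 0 0 0 0 0.008 -1"

```text
time: 27.15
eef_pos: [0.5532, -0.2773, 0.1079]
tcp_rot: [0.707, 0.707, -0.0, -0.001]
contact_force: [-11.7, 5.1, 20.0]
opening: 0.525
finger_force: 74.9
```

The ring is at its stop: the height no longer changes while the force rises to 20 N. The grip is still held, so I'm handing in.

```bash
python3 -c "
from plant import ctrl
s=ctrl.get_state();print(s['eef_pos'],s['contact_force'],s['opening']);print(ctrl.sign_off())"
```

```text
[ 0.5531777  -0.27727902  0.10787415] [-11.74195873   5.06512618  19.99465676] 0.5250920650831257
the job is handed in; nothing more can be done
None
```

The job is handed in at 27 s: the nozzle and collar are in their trays, and the cap clicked on. The cap is still gripped and pressed down with about 20 N; by the height and force readings the sealing ring is at its stop.

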